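Find the thread hand of a dosing-syringe nozzle cap

TASK

The metal dosing-syringe barrel stands nozzle up in the bench stand and turns freely in its cup: squeeze the spring clip, move it from where it is parked on the stop plate, let it close over the barrel's flat wing and the stop plate together, and let go of it. Nobody knows whether the nozzle cap has a right-hand or a left-hand thread, so feel gently both ways, unscrew it and lift it off. Finish while still holding the cap upright in the fingers, about 8 cm (at least 5 cm) higher than it sat, with the clip still gripping wing and plate and the other things on the table left where they are.

Things in the scene. Friction and masses are not known exactly. Their poses are not given: they have to be found in the camera images.
- stand: bench stand bolted to the table: grey base plate 80 x 214 x 8 mm with a round aluminium cup. Origin on the barrel's axis at table height, z up; the base reaches from y = -50 to +164 mm and x = -40 to +40 mm in its own frame. The vertical axis of barrel and cap is x = y = 0. Its yaw varies within about 0.5 rad of the world's.
- stop_plate: upright bare aluminium plate of the stand, same frame as stand (same origin and axes): 4 mm thick (x = 3 to 7 mm), y = 40 to 156 mm, top edge at z = 62 mm; a bent foot along its +x side.
- barrel (a joint): turn of the syringe barrel (glass and steel, 32 mm across) about its upright axis, rad: 0 = wing against the stop plate (0.5 mm gap), grows counter-clockwise from above as the wing swings away from the plate towards the stand's -x; it turns freely and cannot go below 0. Starts at 0.005 to 0.04.
- wing: flat upright steel wing (side grip) of the barrel, turning with it; origin and axes as stand when barrel is 0. 5 mm thick (x = -2.5 to 2.5 mm), from the barrel to y = 82 mm, z = 32 to 62 mm (top level with the stop plate). Wing and plate together, closed, take up x = -2.5 to 7 mm; with the wing swung 0.04 rad, from about -5.5 mm.
- wing_mid (a point): point on the top edge of the wing, 64 mm from the barrel's axis: the middle of the place for the clip (clip centre 58 to 69 mm from the axis).
- clip: dark steel spring clip like a bulldog clip, standing jaws down over the stop plate, parked 113 to 138 mm from the barrel's axis. Origin at its pivot pin, z up, y along the plate, 28 mm wide in y. Two jaws reach 26 mm down. The pin (radius 3.5 mm) rests on the top edge of what is gripped: origin about 65.5 mm above the table. It belongs to the half with the -x jaw, which tilts by half the opening.
- clip_grip (a point): point between the clip's two thumb plates, 25 mm above the pivot: the place to squeeze. The plates are 22 mm wide in y, rise to 34 mm above the pivot and lean apart (36 mm apart at the top). Squeezing them together along x opens the jaws; 20 N opens it fully, the plates then about 14 mm apart (outside) and upright.
- clip_jaw (a joint): opening of the clip, rad: 0 = lips 3.5 mm apart, 0.02 on the stop plate alone, about 0.25 on wing and plate together, 0.75 = fully open (lips about 21 mm apart). A spring closes it with about 12 N at the lips; closed on the wing it holds the barrel against about 0.8 N m.
- cap: knurled round brass nozzle cap, 38 mm across and 23.5 mm high, with a slim spout on top up to 42 mm. Origin at the centre of its lower rim, z up; screwed on, it is 100 mm above the table on the stand's axis. Nothing stands in the way of fingers beside it (the barrel below is 35 mm across). About 50 g.
- cap_grip (a point): middle of the cap's knurled band, 14 mm above its lower rim. Two-start quick thread, right- or left-handed at random: turned about 1.25 rad in the loosening sense (2.2 at most) the cap rises 4 mm over a sprung seal and is free to lift; the other way it stops hard within 0.2 rad. Loosening takes under 0.2 N m.
- vial_4: bystander: vial 27 mm across, 51 mm high, standing behind the stand; leave it.
- vial_1: bystander: vial 22 mm across, 41 mm high, standing behind the stand; leave it.
- peel_pack_4: bystander: flat sealed syringe pack 47 x 176 x 15 mm lying to the left; leave it.
- tally_counter: bystander: hand tally counter 62 x 47 x 21 mm, on the robot's side of the stand; leave it.
- vaccine_carton: bystander: small open carton 30 x 54 x 76 mm standing beyond the stand; leave it.
Things that resemble listed ones, but are neither listed nor needed, are in the scene too. Leave any red look-alike of the clip alone.

How it is judged:
By the outcome, as a careful person would: the job done as asked, in the order asked, and still so for the second after the job is handed in, while the arm keeps its last pose, push and grip.
It also fails if it takes over 51 s, if anything falls off the work surface, if the arm or the gripper's body presses on something with over 40 N, if the wrist force passes 120 N, or if a joint passes its speed limit or range.

ROBOT

A 6-joint arm with a two-finger parallel gripper is mounted at the origin on a cart in front of the work surface, level with it; the furniture and walls round the work are solid. World frame = base frame: x ahead of the robot, y to its left, z up, the work surface at z = 0. Lengths are in m, angles in degrees, forces in N, time in s.
With the tool pointing down it reaches from about 0.25 to 0.775 m from the base axis. Payload 4 kg.
Tool frame: the origin (TCP) lies midway between the tips of the shut fingers; the grasp point (between the pads) lies 19 mm behind it; z points along the fingers, y is the line along which they close (so a half turn about z gives the same grasp; the last joint's range is limited). The gripper opens to 94 mm and grips with 3 to 60 N. Pads are 16 mm wide; open, the fingers measure 119 mm over their backs; the gripper's body (75 mm by 177 mm) begins 78 mm behind the grasp point.
Start: joints at [-73.172, 4.996, 78.535, -0, 96.463, -5.907], TCP at [0.213, -0.507, 0.206] pointing down, gripper open.
Joint ranges: [-177.83, 177.83], [-43.37, 116.18], [15.69, 146.23], [-61.86, 241.86], [9.47, 152.12], [-147.06, 147.06]. Speed limits (degrees/s): [159.86, 159.86, 180, 180, 180, 180].

INTERFACE

Orientations are given as a 3x3 rotation matrix whose columns are the frame's x, y, z axes.
In Python, from bench import manip, move_gripper, cams, models gives the robot as it stands. Calls block until the motion is done:
- manip.movep(position, orientation): joint-space move of the TCP to a pose.
- manip.move_straight(position, attitude=None, speed=0.15, stop_force=None): straight line of the TCP; attitude=None keeps the orientation; speed is the mean speed in m/s. With stop_force (N) it stops when the force on the tool has changed by that much, and returns True; else False.
- manip.move_j(angles): joint-space move.
- move_gripper(opening, newtons=None): finger opening in m; newtons is the grip in N (None keeps the last); returns when the fingers have stopped.
- manip.wait(seconds).
- manip.solve_ik(position, orientation): joint angles nearest the present ones, or None.
- manip.read_state(): the state.
- cams.snapshot(name): name is "side" or "top"; returns a dict with "color" (400x640x3 uint8, blue, green, red), "z_map" (400x640 float32, m along the optical axis (not along the pixel's ray), 0 where there is no reading), "fx", "fy", "cx", "cy" (pixels), "xyz" and "rotation" of the camera in the world. Camera axes: x right, y up, looking along -z (the intrinsics and any distortion apply to the point x, -y, -z); pixel columns grow to the right and rows downward; lengths in m; the calibration is good to about 2 mm. A picture is of the moment at which its call begins.
A pose or a line that the arm cannot do raises manip.IKError and nothing moves.
- manip.hand_in(): hands the job in; it is judged then, once.
Trained networks look in the newest picture that a camera, given by its name, has taken for a name from the list of things; names that differ only in an ending like _2 or _b are one class to them, and where a whole thing is asked for, a point or a joint stands for the part that bears it (a point fixed in the world has none). Each returns a list of dicts, best first, with "score" (0 to 1); they miss things now and then, are a little off and sometimes report something else, mostly with a low value. They report only what shows in the picture. A call takes as long as a camera call. They do not tell look-alikes from the thing itself.
- models.outline_of(label, camera): "mask" (400x640 bool, what is visible of it) and "uv" ([column, row] in pixels, amid what is visible of it).
The state is a dict: "time": time; "joint_positions": joint angles; "joint_vel": joint speeds; "tau": joint torques, N m; "position": TCP position; "tool_rot": TCP orientation; "contact_force": force on the tool from outside, world axes, zero at the start; "ft_torque": the same for the moment, N m; "opening": finger opening in m; "gripper_force": force on a finger pad.
Only numpy, scipy, OpenCV 4.12 (cv2) and the standard library are available. Lean on these libraries where they do the work, as an engineer would, in place of code of your own. Each camera call takes 0.05 s, during which the arm holds its last target. There are 200 camera calls.

## Working session

There is one attempt and no reset: what is moved stays moved. The work goes in short steps, each a Python script; the robot and the scene stay as the last script left them, time stands still between calls to the robot, and variables do not carry over. Pictures are saved under pics/ and viewed, at most 10 in all, crops included, and the job is handed in when it is done.

```bash
mkdir -p pics
cat > h.py <<'E'
import numpy as np, cv2
from bench import manip, move_gripper, cams, models
def cloud(s):
    z=s["z_map"]; v,u=np.mgrid[0:z.shape[0],0:z.shape[1]]
    p=np.stack([(u-s["cx"])/s["fx"]*z,-(v-s["cy"])/s["fy"]*z,-z],-1)
    P=p@np.array(s["rotation"]).T+np.array(s["xyz"]); P[z==0]=np.nan
    return P
E
python3 - <<'E'
from h import *
ims=[]
for c in("side","top"):
    s=cams.snapshot(c); P=cloud(s); np.save(c+".npy",P); cv2.imwrite(c+".png",s["color"])
    cv2.imwrite(f"pics/{c}0.png",s["color"])
    print(c,s["xyz"],np.round(s["rotation"],2).tolist(),s["fx"],[k for k in s])
    for n in("stand","stop_plate","wing","clip","cap","barrel"):
        for r in models.outline_of(n,c)[:3]:
            print(n,round(r["score"],2),np.round(r["uv"]),r["mask"].sum(),np.round(np.nanmedian(P[r["mask"]],0),3))
print(manip.read_state()["time"])
E
```

```text
side [ 0.54688026 -0.46030427  0.64387027] [[1.0, -0.01, -0.01], [-0.0, 0.54, -0.84], [0.01, 0.84, 0.54]] 504.7406906890098 ['color', 'z_map', 'fx', 'fy', 'cx', 'cy', 'xyz', 'rotation']
stand 0.95 [281. 327.] 3770 [0.487 0.095 0.009]
stop_plate 0.64 [289. 288.] 393 [0.499 0.207 0.011]
stop_plate 0.19 [279. 254.] 264 [0.479 0.225 0.078]
wing 0.66 [280. 322.] 422 [0.485 0.091 0.052]
wing 0.32 [277. 323.] 844 [0.485 0.091 0.061]
clip 0.96 [250. 239.] 435 [0.414 0.331 0.039]
clip 0.74 [279. 256.] 352 [0.479 0.225 0.07 ]
cap 0.9 [277. 288.] 690 [0.485 0.097 0.122]
barrel 0.87 [280. 322.] 870 [0.486 0.091 0.058]
top [0.37772908 0.35165162 0.9210199 ] [[0.12, 0.97, -0.2], [-0.99, 0.11, -0.02], [0.0, 0.2, 0.98]] 397.65508783733793 ['color', 'z_map', 'fx', 'fy', 'cx', 'cy', 'xyz', 'rotation']
stand 0.68 [408. 250.] 2618 [0.473 0.168 0.008]
stand 0.23 [427. 246.] 173 [0.481 0.135 0.06 ]
stop_plate 0.7 [395. 238.] 354 [0.496 0.197 0.012]
wing 0.54 [428. 242.] 206 [0.481 0.131 0.058]
clip 0.66 [335. 266.] 193 [0.417 0.336 0.038]
clip 0.49 [382. 239.] 224 [0.485 0.233 0.08 ]
clip 0.48 [415. 145.] 440 [0.725 0.171 0.041]
cap 0.84 [446. 243.] 309 [0.483 0.111 0.124]
cap 0.49 [430. 245.] 204 [0.48  0.131 0.059]
barrel 0.5 [427. 246.] 254 [0.48  0.123 0.059]
barrel 0.21 [396. 238.] 429 [0.497 0.198 0.012]
0.7
```

View pics/side0.png

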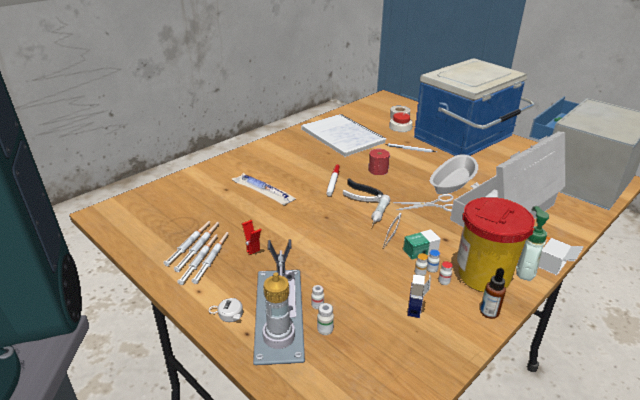

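View pics/top0.png

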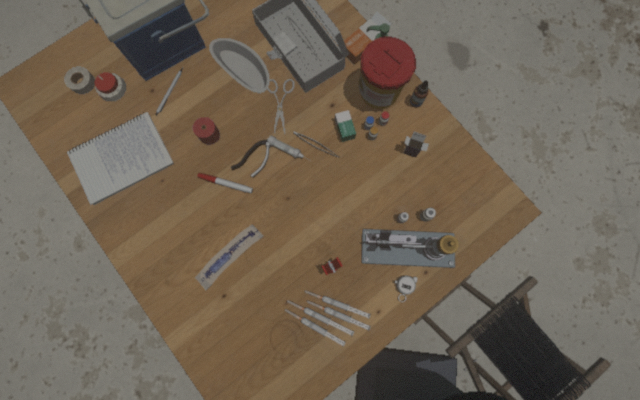

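The clip could be either of two things:
- The red one at side (250,239) / top (335,266), which is the look-alike.
- The dark one standing on the stop plate at side (283,256) / top (382,239). I choose this one.

The top camera's third hit (415,145) is the carton. Next come a close crop and the stand pose.

Run:
```python
from h import *
ims=[]
for c,(u0,v0,w,h) in {"side":(235,225,90,145),"top":(350,215,120,65)}.items():
    im=cv2.imread(c+".png")[v0:v0+h,u0:u0+w]
    ims.append(cv2.resize(im,None,fx=4 if c=="side" else 3.6,fy=4 if c=="side" else 3.6,interpolation=cv2.INTER_CUBIC))
H=max(i.shape[0] for i in ims)
ims=[cv2.copyMakeBorder(i,0,H-i.shape[0],0,0,cv2.BORDER_CONSTANT) for i in ims]
o=np.hstack(ims); print(o.shape); cv2.imwrite("pics/crop1.png",cv2.convertScaleAbs(o,alpha=1.3))
for c in("side","top"):
    P=np.load(c+".npy"); 
    m=(np.abs(P[...,0]-.49)<.12)&(np.abs(P[...,1]-.16)<.16)
    s=cams.snapshot(c)
    t=m&(np.abs(P[...,2])<.004); print(c,"table z",np.nanmedian(P[...,2][m&(P[...,2]<.004)]))
    mk=np.zeros(m.shape,bool)
    r=models.outline_of("stand",c)[0]["mask"]
    mk=cv2.dilate(r.astype(np.uint8),np.ones((3,3)))>0
    # base pixels intersected with plane z=.008
    v,u=np.where(r&(P[...,2]<.016)&(P[...,2]>.002))
    d=np.stack([(u-s["cx"])/s["fx"],-(v-s["cy"])/s["fy"],-np.ones(len(u))],-1)@np.array(s["rotation"]).T
    o=np.array(s["xyz"]); q=o+d*((.008-o[2])/d[:,2])[:,None]
    print(c,"rect",cv2.minAreaRect(q[:,:2].astype(np.float32)*1000))
    for n in("cap","clip"):
        for k in models.outline_of(n,c)[:2]:
            X=P[k["mask"]]; X=X[~np.isnan(X[:,0])]
            if n=="cap": X=X[(X[:,2]>.1)]
            if len(X)==0: continue
            hi=X[X[:,2]>np.percentile(X[:,2],60)]
            print(n,k["score"],len(X),np.percentile(X[:,2],[2,50,98]).round(3),hi.mean(0).round(4),X.min(0).round(3),X.max(0).round(3))
```

```text
(580, 792, 3)
side table z -0.00035657751405715477Traceback (most recent call last):
  File "<stdin>", line 15, in <module>
IndexError: list index out of range
```

View pics/crop1.png

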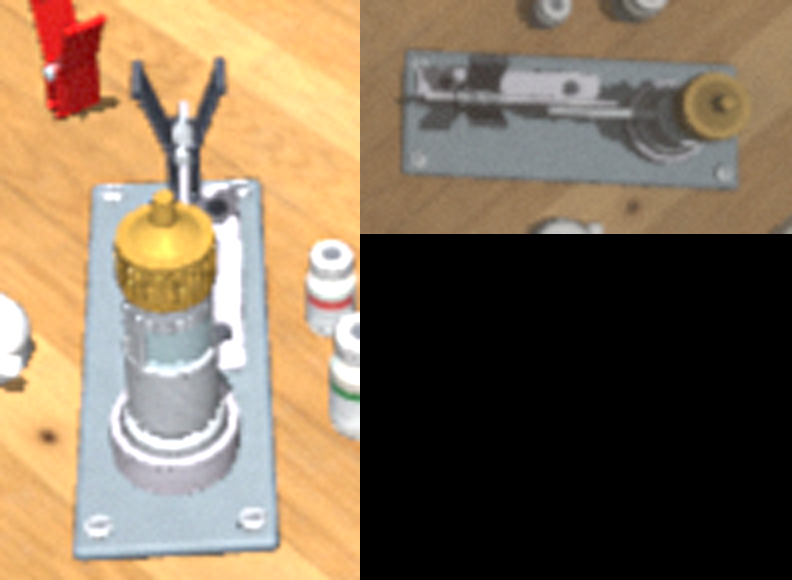

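The crop shows the dark clip astride the plate's far end, its thumb plates splayed at side (269–290, 241). The cap is at side (276,288), and nothing else dark resembles the clip. Now I'll fit the stand pose.

```bash
cat >> h.py <<'E'
def ray(s,uv,z):
    uv=np.atleast_2d(np.array(uv,float))
    d=np.stack([(uv[:,0]-s["cx"])/s["fx"],-(uv[:,1]-s["cy"])/s["fy"],-np.ones(len(uv))],-1)@np.array(s["rotation"]).T
    o=np.array(s["xyz"]); return o+d*((z-o[2])/d[:,2])[:,None]
E
python3 - <<'E'
from h import *
C={"side":[(258,271.75),(300,270.3),(253.75,364),(304.3,362.5)],"top":[(361.9,262.8),(362.5,228.3),(454.4,266.9),(454.7,233.3)]}
M=np.array([(-40,164),(40,164),(-40,-50),(40,-50)])/1000.
def fit(Q):
    mc,qc=M.mean(0),Q.mean(0); A=(M-mc).T@(Q-qc); th=np.arctan2(A[0,1]-A[1,0],A[0,0]+A[1,1])
    R=np.array([[np.cos(th),-np.sin(th)],[np.sin(th),np.cos(th)]]); o=qc-R@mc
    return th,R,o,Q-(M@R.T+o)
for c in C:
    s=cams.snapshot(c); P=cloud(s)
    Q=ray(s,C[c],.008)[:,:2]; th,R,o,e=fit(Q)
    print(c,"yaw",np.degrees(th).round(2),"o",o.round(4),"res mm",(e*1000).round(1).tolist())
    def loc(X): return np.c_[(X[:,:2]-o)@R,X[:,2]]
    X=P.reshape(-1,3); X=X[~np.isnan(X[:,0])]; L=loc(X)
    k=L[(np.abs(L[:,0])<.03)&(np.abs(L[:,1])<.03)&(L[:,2]>.118)]
    print("cap top pts",len(k),k[:,:2].mean(0).round(4),k[:,:2].min(0).round(4),k[:,:2].max(0).round(4),k[:,2].max())
    k=L[(np.abs(L[:,0])<.03)&(L[:,1]>.09)&(L[:,1]<.17)&(L[:,2]>.072)]
    if len(k): print("clip upper",len(k),k.min(0).round(4),k.max(0).round(4),np.median(k,0).round(4))
    k=L[(np.abs(L[:,0])<.012)&(L[:,1]>.03)&(L[:,1]<.17)&(L[:,2]>.055)&(L[:,2]<.066)]
    if len(k): print("plate/wing top",len(k),np.polyfit(k[:,1],k[:,0],1).round(4),np.median(k,0).round(4))
    if c=="top":
        # clip thumb-plate tips, z~.099
        pass
    for n in("clip","cap"):
        for r in models.outline_of(n,c):
            if r["score"]>.3:
                v,u=np.where(r["mask"]); z=.09 if n=="clip" else .1235
                q=loc(ray(s,np.c_[u,v],z)); print(n,round(r["score"],2),np.percentile(q,[3,50,97],axis=0).round(4).tolist())
E
```

```text
side yaw 3.85 o [0.4844 0.1012] res mm [[0.2, -0.2], [-0.6, -0.8], [1.4, 1.6], [-1.0, -0.6]]
cap top pts 418 [-0.0007 -0.0004] [-0.02   -0.0156] [0.0177 0.0225] 0.14366507968686826
clip upper 179 [-0.0174  0.1144  0.0723] [0.0224 0.1399 0.1043] [-0.0046  0.1238  0.0899]
plate/wing top 47 [-0.0004  0.0042] [0.0052 0.1163 0.0619]
clip 0.83 [[-0.0167, 0.0672, 0.09], [0.0029, 0.1113, 0.09], [0.022, 0.1489, 0.09]]
clip 0.79 [[-0.0636, 0.1245, 0.09], [-0.0477, 0.1667, 0.09], [-0.0333, 0.2114, 0.09]]
cap 0.98 [[-0.0177, -0.0331, 0.1235], [-0.0003, -0.0062, 0.1235], [0.0163, 0.0227, 0.1235]]
top yaw 3.82 o [0.4851 0.1062] res mm [[0.5, -1.7], [-0.5, -0.7], [1.5, 2.3], [-1.5, 0.1]]
cap top pts 283 [0.0004 0.0026] [-0.0177 -0.0166] [0.0184 0.0208] 0.14421160984306514
clip upper 155 [-0.0147  0.114   0.072 ] [0.0254 0.1358 0.1039] [0.0134 0.1253 0.0913]
plate/wing top 157 [ 0.0436 -0.0001] [0.0039 0.0733 0.0612]
clip 0.59 [[-0.013, 0.1149, 0.09], [0.005, 0.1258, 0.09], [0.0262, 0.1402, 0.09]]
clip 0.55 [[-0.0202, 0.0128, 0.09], [-0.0048, 0.0335, 0.09], [0.0043, 0.0857, 0.09]]
clip 0.46 [[-0.0668, 0.2137, 0.09], [-0.0518, 0.2324, 0.09], [-0.0353, 0.2506, 0.09]]
clip 0.46 [[0.1971, 0.0415, 0.09], [0.2212, 0.0635, 0.09], [0.2452, 0.0833, 0.09]]
cap 0.83 [[-0.0168, -0.0129, 0.1235], [-0.0002, 0.0043, 0.1235], [0.0164, 0.0223, 0.1235]]
```

```bash
cat >> h.py <<'E'
YAW=np.radians(3.84); O=np.array([.4848,.1045])
def rot(a):  # tool down, tool y at stand angle a
    a=a+YAW; y=np.array([np.cos(a),np.sin(a),0]); z=np.array([0,0,-1.]); return np.c_[np.cross(y,z),y,z]
def pos(x,y,zg):  # grasp point in stand frame -> TCP world
    c,s=np.cos(YAW),np.sin(YAW); return np.array([O[0]+c*x-s*y,O[1]+s*x+c*y,zg-.019])
def st(msg=""):
    s=manip.read_state(); print(msg,"t%.2f"%s["time"],"p",np.round(s["position"],4),"op %.4f"%s["opening"],"gf %.1f"%s["gripper_force"],"F",np.round(s["contact_force"],1),"T",np.round(s["ft_torque"],3),"j6 %.1f"%s["joint_positions"][5]); return s
E
python3 - <<'E'
from h import *
for a in(0,np.pi): print(a,manip.solve_ik(pos(.005,.1255,.17),rot(a)))
js=[manip.solve_ik(pos(.005,.1255,.17),rot(a)) for a in (0,np.pi)]
a=min((0,np.pi),key=lambda a:abs((lambda j:999 if j is None else j[5])(manip.solve_ik(pos(.005,.1255,.17),rot(a)))))
print("use",a); R=rot(a)
manip.movep(pos(.005,.1255,.19),R); move_gripper(.062)
s=st("above")
print(manip.move_straight(pos(.005,.1255,.0905),R,speed=.12,stop_force=8)); st("down")
move_gripper(0.0,26); manip.wait(.2); st("squeezed")
s=cams.snapshot("side"); cv2.imwrite("pics/sq.png",cv2.resize(s["color"][200:350,220:340],None,fx=4,fy=4,interpolation=cv2.INTER_CUBIC))
open("a.txt","w").write(str(a))
E
```

```text
0 [ 1.94533812e+01  3.87813742e+00  8.59198123e+01 -2.54444375e-14
  9.02020503e+01  1.56133812e+01]
3.141592653589793 None
use 0
above t4.54 p [0.4814 0.2301 0.171 ] op 0.0623 gf 0.0 F [-0.7  0.   0.1] T [-0.035 -0.088 -0.003] j6 15.6
False
down t5.53 p [0.482  0.2303 0.0724] op 0.0622 gf 0.0 F [-0.9  0.1 -0.3] T [-0.033 -0.062 -0.022] j6 15.6
squeezed t6.54 p [0.4838 0.2308 0.0753] op 0.0129 gf 26.0 F [-0.1 -0.5 10.8] T [-0.118  0.029  0.016] j6 15.6
```

View pics/sq.png

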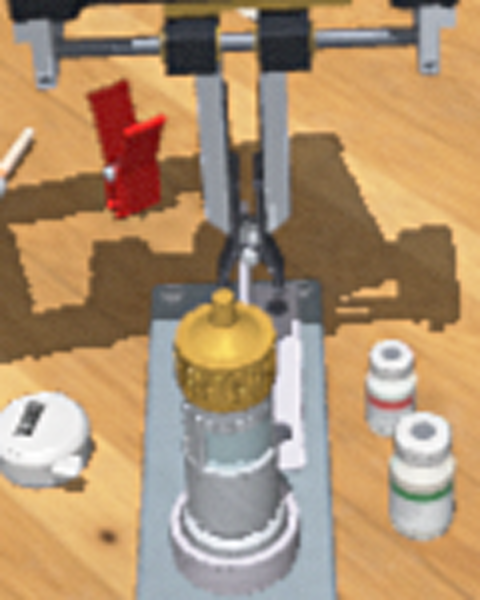

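The picture shows the thumb plates upright between the fingers at crop (245,190), the jaws open around the plate and the pin still on its top edge. Next is the lift.

Run:
```python
from h import *
R=rot(0); st("before")
print(manip.move_straight(pos(.005,.1255,.135),R,speed=.08)); manip.wait(.2); st("lifted")
s=cams.snapshot("side"); P=cloud(s)
cv2.imwrite("pics/lift.png",cv2.resize(s["color"][170:320,210:350],None,fx=4,fy=4,interpolation=cv2.INTER_CUBIC))
```

```text
before t6.59 p [0.4838 0.2308 0.0753] op 0.0126 gf 26.0 F [-1.  -0.4 10.3] T [-0.115  0.06   0.013] j6 15.6
False
lifted t7.50 p [0.4809 0.2299 0.1152] op 0.0127 gf 25.9 F [-0.5 -0.8 -0.4] T [-0.057 -0.07  -0.002] j6 15.6
```

View pics/lift.png

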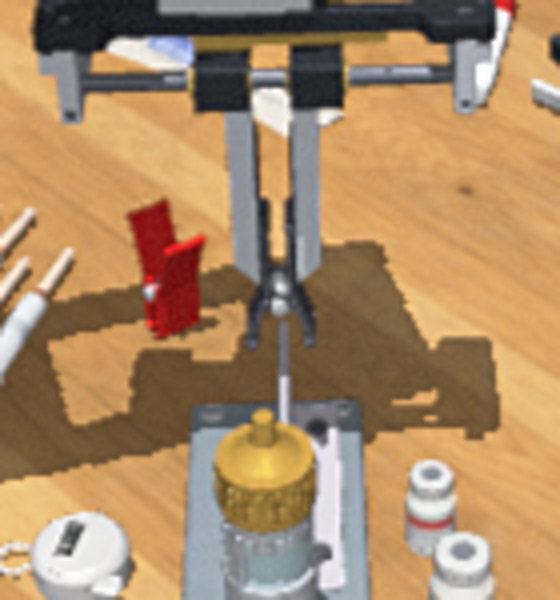

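The clip hangs open in the fingers, with its pin at crop (279,305) and lips at (248–313, 345), and it is clear of the plate. I'll measure clip against plate in the same camera, which cancels the calibration bias.

Run:
```python
from h import *
c,s_=np.cos(YAW),np.sin(YAW); Rm=np.array([[c,-s_],[s_,c]])
for cam in("side","top"):
    s=cams.snapshot(cam); P=cloud(s); X=P.reshape(-1,3); X=X[~np.isnan(X[:,0])]
    L=np.c_[(X[:,:2]-O)@Rm,X[:,2]]
    B=lambda x,y,z:L[(L[:,0]>x[0])&(L[:,0]<x[1])&(L[:,1]>y[0])&(L[:,1]<y[1])&(L[:,2]>z[0])&(L[:,2]<z[1])]
    k=B((-.02,.03),(.1,.15),(.076,.100)); print(cam,"jaws",len(k),k.min(0).round(4) if len(k) else "",k.max(0).round(4) if len(k) else "")
    k=B((-.02,.03),(.1,.15),(.100,.112)); print(cam,"pin",len(k),k.min(0).round(4) if len(k) else "",k.max(0).round(4) if len(k) else "")
    for y0 in(.03,.045,.06,.075,.09,.105,.12,.135,.15):
        k=B((-.02,.02),(y0,y0+.015),(.05,.067))
        if len(k)>2: print(y0,len(k),"x",k[:,0].min().round(4),np.median(k[:,0]).round(4),k[:,0].max().round(4),"z",np.median(k[:,2]).round(4))
    k=B((-.03,.03),(-.03,.03),(.13,.15)); print("spout",len(k),k.mean(0).round(4))
    im=s["color"]
    if cam=="side":
        for r in(256,260,264,268): print(r,im[r,272:292].mean(1).astype(int).tolist())
        print([ (ray(s,(u,258),.062)[0].round(4)).tolist() for u in(279,281)])
    else: cv2.imwrite("pics/t2.png",cv2.convertScaleAbs(cv2.resize(im[205:280,340:470],None,fx=6,fy=6,interpolation=cv2.INTER_CUBIC),alpha=1.8))
```

```text
side jaws 81 [-0.0119  0.1107  0.0823] [0.0178 0.1353 0.0999]
side pin 92 [-0.0061  0.1106  0.1001] [0.0129 0.1356 0.1119]
0.09 12 x 0.0028 0.0038 0.0047 z 0.0614
0.105 10 x 0.0029 0.0038 0.0046 z 0.0618
0.12 12 x 0.0029 0.0038 0.0047 z 0.0618
0.135 9 x 0.0029 0.0046 0.0047 z 0.0618
0.15 6 x 0.0028 0.0038 0.0047 z 0.0617
spout 61 [-0.0013 -0.0009  0.1367]
256 [87, 97, 82, 81, 81, 80, 74, 86, 112, 112, 93, 80, 82, 79, 84, 79, 76, 83, 82, 83]
260 [79, 76, 76, 76, 75, 75, 78, 86, 113, 113, 92, 80, 76, 74, 81, 82, 84, 85, 82, 85]
264 [84, 79, 80, 75, 79, 75, 74, 108, 196, 192, 117, 76, 75, 73, 77, 79, 80, 76, 77, 78]
268 [78, 81, 78, 81, 78, 78, 74, 109, 214, 196, 114, 77, 80, 84, 80, 80, 80, 79, 83, 78]
[[0.477, 0.2377, 0.062], [0.4806, 0.2377, 0.062]]
top jaws 2 [0.0181 0.1376 0.088 ] [0.0201 0.1379 0.0893]
top pin 0  
0.135 13 x 0.0041 0.0056 0.0083 z 0.0598
0.15 12 x 0.0039 0.0055 0.008 z 0.0591
spout 27 [0.0009 0.0043 0.1378]
```

Run:
```python
from h import *
R=rot(0); y=.1255-.060; x=.0017
manip.move_straight(pos(x,y,.135),R,speed=.08); manip.wait(.15); st("over")
print("stop",manip.move_straight(pos(x,y,.0935),R,speed=.05,stop_force=5)); st("down")
for o in(.018,.024,.030,.036,.045,.062): move_gripper(o); 
manip.wait(.2); st("released")
manip.move_straight(pos(x,y,.20),R,speed=.15); st("up")
s=cams.snapshot("side"); P=cloud(s); X=P.reshape(-1,3); X=X[~np.isnan(X[:,0])]
c,s_=np.cos(YAW),np.sin(YAW); L=np.c_[(X[:,:2]-O)@np.array([[c,-s_],[s_,c]]),X[:,2]]
k=L[(abs(L[:,0])<.03)&(L[:,1]>.04)&(L[:,1]<.1)&(L[:,2]>.075)&(L[:,2]<.11)]; print("clip",len(k),k.min(0).round(4),k.max(0).round(4))
a=cv2.resize(s["color"][225:345,225:325],None,fx=4,fy=4,interpolation=cv2.INTER_CUBIC)
s=cams.snapshot("top"); P=cloud(s); X=P.reshape(-1,3); X=X[~np.isnan(X[:,0])];L=np.c_[(X[:,:2]-O)@np.array([[c,-s_],[s_,c]]),X[:,2]]
k=L[(abs(L[:,0])<.03)&(L[:,1]>.04)&(L[:,1]<.1)&(L[:,2]>.075)&(L[:,2]<.11)]; print("clip",len(k),k.min(0).round(4) if len(k) else 0,k.max(0).round(4) if len(k) else 0)
b=cv2.convertScaleAbs(cv2.resize(s["color"][200:320,360:460],None,fx=4,fy=4,interpolation=cv2.INTER_CUBIC),alpha=1.5)
cv2.imwrite("pics/placed.png",np.hstack([a,b]))
```

```text
over t8.70 p [0.482  0.1704 0.1159] op 0.0126 gf 25.9 F [ 0.8  0.8 -1.6] T [-0.022 -0.088  0.031] j6 9.2
stop True
down t9.46 p [0.4816 0.1698 0.0758] op 0.0130 gf 26.0 F [0.1 0.1 5.2] T [ 0.004 -0.09  -0.011] j6 9.2
released t11.88 p [0.4805 0.1696 0.0747] op 0.0619 gf 0.0 F [0.5 0.2 0.2] T [-0.069 -0.08  -0.015] j6 9.2
up t12.74 p [0.4815 0.1698 0.1799] op 0.0618 gf 0.0 F [-0.3 -0.9 -1. ] T [-0.054 -0.064  0.038] j6 9.2
clip 118 [-0.0168  0.0525  0.0807] [0.0143 0.0771 0.1079]
clip 113 [-0.0148  0.0549  0.0756] [0.0186 0.0771 0.107 ]
```

View pics/placed.png

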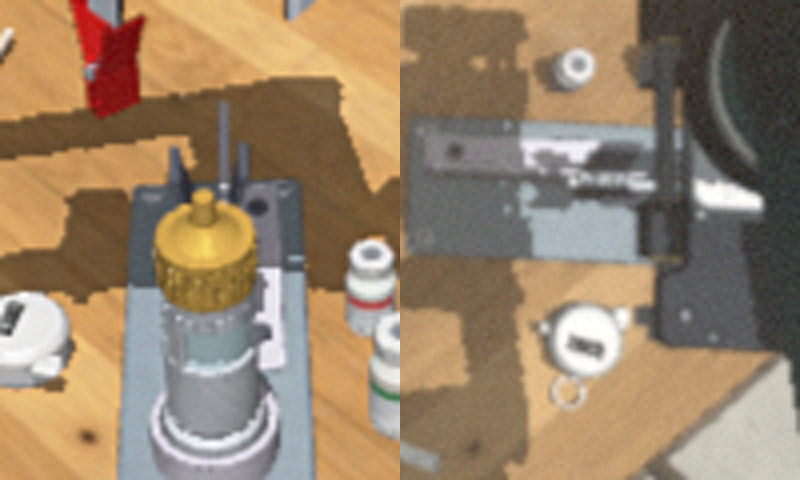

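The picture shows the clip astride wing and plate behind the cap, thumb plates at crop (175,150) and (243,145). Their spread fell from 40 to about 32 mm, which means about 0.25 rad of opening on both parts, centred about 64 mm from the axis. Now the cap.

Run:
```python
from h import *
X,Y,Z=0.,.0017,.114
j=manip.solve_ik(pos(X,Y,.21),rot(0)); print(j[5])
a0=0.
for t in(-1,1):
    jj=manip.solve_ik(pos(X,Y,.21),rot(t*np.radians(j[5])))
    if abs(jj[5])<2: a0=t*np.radians(j[5])
print("a0",a0)
move_gripper(.07); manip.movep(pos(X,Y,.21),rot(a0))
print("stop",manip.move_straight(pos(X,Y,Z),rot(a0),speed=.12,stop_force=6)); manip.wait(.1); st("at cap")
move_gripper(0.02,25); manip.wait(.2); b=st("gripped")
t0=b["ft_torque"][2]
def feel(sg):
    for d in np.arange(1.5,15.1,1.5):
        manip.movep(pos(X,Y,Z),rot(a0+sg*np.radians(d))); s=manip.read_state(); dt=s["ft_torque"][2]-t0
        print(sg*d,"dT %.3f"%dt,"F",np.round(s["contact_force"],1),"t%.2f"%s["time"])
        if abs(dt)>.32: return d
    return None
r=feel(1); manip.movep(pos(X,Y,Z),rot(a0)); st("back")
open("a.txt","w").write(f"{a0} {r}")
```

```text
1.9683625393932362
a0 0.03435440718532856
stop False
at cap t14.63 p [0.4855 0.1064 0.0962] op 0.0696 gf 0.0 F [-0.1 -0.1 -0. ] T [-0.027 -0.074 -0.038] j6 0.0
gripped t15.44 p [0.4846 0.1062 0.0951] op 0.0375 gf 25.0 F [-0.8 -0.2  1. ] T [-0.066  0.049  0.046] j6 0.0
1.5 dT 0.023 F [-2.1 -0.8  0.8] t15.69
3.0 dT -0.050 F [-1.2 -1.6  2.1] t15.94
4.5 dT -0.074 F [-1.6 -0.3  2.8] t16.19
6.0 dT -0.001 F [-2.2 -0.8  4.3] t16.44
7.5 dT -0.030 F [-3.6 -0.5  4.3] t16.69
9.0 dT 0.009 F [-2.5 -0.1  5.2] t16.94
10.5 dT -0.015 F [-1.2  0.6  6.5] t17.19
12.0 dT -0.105 F [-2.   0.   4.6] t17.44
13.5 dT -0.063 F [-3.2  0.1  5.6] t17.69
15.0 dT -0.035 F [-1.9  0.5  6. ] t17.94
back t18.30 p [0.4854 0.106  0.095 ] op 0.0371 gf 25.0 F [ 0.1 -1.   1.8] T [-0.273 -0.216 -0.089] j6 -0.1
```

Run:
```python
from h import *
X,Y,Z=0.,.0017,.114; a0=float(open("a.txt").read().split()[0])
t0=manip.read_state()["ft_torque"][2]; hard=False
for d in np.arange(1.5,13.6,1.5):
    manip.movep(pos(X,Y,Z),rot(a0-np.radians(d))); s=manip.read_state(); dt=s["ft_torque"][2]-t0
    print(-d,"dT %.3f"%dt,"F",np.round(s["contact_force"],1),"t%.2f"%s["time"])
    if abs(dt)>.3: hard=True; break
manip.movep(pos(X,Y,Z),rot(a0)); st("back")
if hard:
  for d in np.arange(8,81,8):
    manip.movep(pos(X,Y,Z+.004*min(1,np.radians(d)/1.25)),rot(a0+np.radians(d))); s=manip.read_state()
    print(d,"dT %.3f"%(s["ft_torque"][2]-t0),"F",np.round(s["contact_force"],1),"op %.4f"%s["opening"],"t%.2f"%s["time"])
    if abs(s["ft_torque"][2]-t0)>.4: print("STOP");break
  st("end")
  c=cams.snapshot("side"); cv2.imwrite("pics/uns.png",cv2.resize(c["color"][200:350,220:340],None,fx=4,fy=4,interpolation=cv2.INTER_CUBIC))
```

```text
-1.5 dT 0.046 F [ 1.8 -1.   1.8] t18.55
-3.0 dT 0.105 F [ 2.1 -2.4  1.3] t18.80
-4.5 dT 0.133 F [ 5.  -2.1 -0. ] t19.05
-6.0 dT 0.107 F [ 4.6 -2.2 -1.3] t19.30
-7.5 dT 0.132 F [ 4.7 -1.7 -0.4] t19.55
-9.0 dT 0.240 F [ 5.4 -2.8 -0.9] t19.80
-10.5 dT 0.410 F [ 4.  -2.5 -1.2] t20.05
back t20.35 p [0.4844 0.1065 0.0951] op 0.0374 gf 25.0 F [ 1.4 -0.9  0.7] T [-0.268 -0.407  0.055] j6 0.2
8 dT 0.189 F [-1.   0.2  3.3] op 0.0376 t20.61
16 dT 0.139 F [-1.1 -0.1  3.7] op 0.0377 t20.87
24 dT 0.152 F [-2.6  0.5  3.7] op 0.0374 t21.12
32 dT 0.172 F [-2.9  1.   2.6] op 0.0375 t21.38
40 dT 0.147 F [-1.7 -0.5  3.5] op 0.0373 t21.64
48 dT 0.113 F [-2.5 -1.2  2.5] op 0.0373 t21.90
56 dT 0.163 F [-3.  -0.7  3.5] op 0.0377 t22.16
64 dT 0.082 F [-3.3 -1.7  2.2] op 0.0374 t22.42
72 dT 0.060 F [-4.  -1.6  1.4] op 0.0377 t22.68
80 dT 0.030 F [-4.1 -3.   2.1] op 0.0378 t22.93
end t22.93 p [0.4841 0.1057 0.0985] op 0.0378 gf 25.0 F [-4.1 -3.   2.1] T [-0.501  0.597 -0.059] j6 -79.6
```

Clockwise stops hard and counter-clockwise runs free, so it is a right-hand thread. I'll turn a little further, then lift with a force guard.

Run:
```python
from h import *
X,Y,Z=0.,.0017,.118; a0=float(open("a.txt").read().split()[0])
for d in (88,96):
    manip.movep(pos(X,Y,Z),rot(a0+np.radians(d))); st(str(d))
R=rot(a0+np.radians(96))
hit=manip.move_straight(pos(X,Y,Z+.015),R,speed=.03,stop_force=12); st(f"lift1 hit={hit}")
if not hit:
    manip.move_straight(pos(X,Y,.114+.082),R,speed=.06); manip.wait(.3); st("lifted")
a=[]
s=cams.snapshot("side"); a.append(cv2.resize(s["color"][200:340,225:325],None,fx=4,fy=4,interpolation=cv2.INTER_CUBIC))
s=cams.snapshot("top"); a.append(cv2.convertScaleAbs(cv2.resize(s["color"][190:330,360:460],None,fx=4,fy=4,interpolation=cv2.INTER_CUBIC),alpha=1.5))
cv2.imwrite("pics/final.png",np.hstack(a))
```

```text
88 t23.24 p [0.484  0.1056 0.0985] op 0.0372 gf 25.0 F [-3.9 -2.4  2.1] T [-0.581  0.716  0.045] j6 -87.6
96 t23.50 p [0.4839 0.1055 0.0985] op 0.0373 gf 25.0 F [-4.9 -3.7  1. ] T [-0.583  0.699  0.009] j6 -95.6
lift1 hit=False t24.15 p [0.4857 0.1069 0.115 ] op 0.0377 gf 25.0 F [-0.3 -0.5 -0.3] T [ 0.097 -0.148 -0.01 ] j6 -96.0
lifted t25.65 p [0.4846 0.1062 0.1767] op 0.0376 gf 25.0 F [-0.7  0.  -1.1] T [ 0.003 -0.104  0.031] j6 -96.0
```

View pics/final.png

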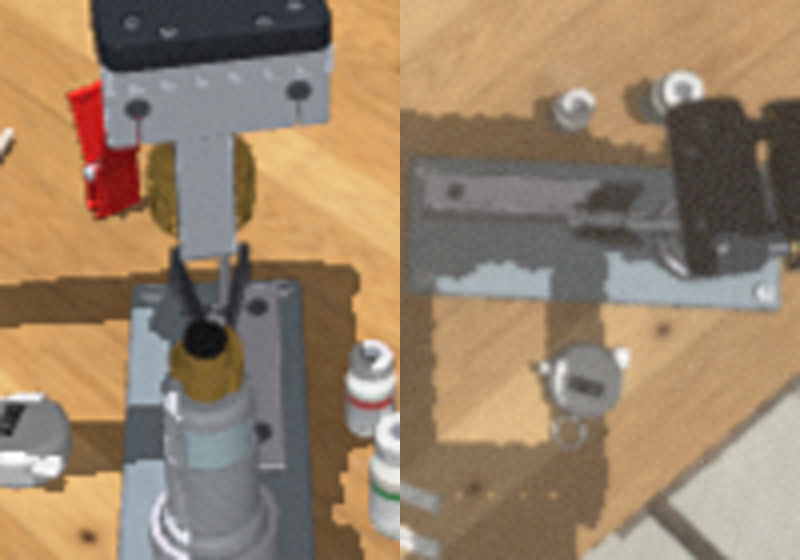

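The final picture shows the cap held upright behind the finger at crop (200,185), with the nozzle bare at (205,340). The clip is still astride wing and plate at (210,285), and the bystanders are undisturbed.

```bash
python3 -c "
from h import *
st(); print(manip.hand_in())"
```

```text
t25.75 p [0.4846 0.1062 0.1769] op 0.0374 gf 25.0 F [-0.9 -0.3 -0.6] T [ 0.066 -0.158 -0.018] j6 -96.0
the job is handed in; nothing more can be done
None
```

The job is handed in at 25.8 s: the clip grips the wing and stop plate, and the cap (right-hand thread) is unscrewed and held upright about 8 cm above where it sat.

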